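# Change boards at the light check

### The job

Primed painting boards are being checked one after another against the light: take the checked board off the small easel and stand it on edge, upright and about centred, in the free slot of the wire rack. Then draw the narrow board up out of the rack, tip it back until its white primed face looks up at about 45 degrees, and finish while still holding it there, quite still and well above the rack, with nothing else touching it. Leave the two wide boards in the rack, the pot and the varnish bottle where they are.

Things in the scene. Friction and masses are not known exactly. Their poses are not given: they have to be found in the camera images.
- easel_board: painting board leaning back 0.30 rad on the easel, primed face to the front, top 55 mm free on both sides; about 0.09 kg; 120 mm wide, 130 high, 9 thick; timber, front primed white, back bare wood with a small steel hanger plate. Origin mid bottom edge; z up the board, y along its width, +x out of the BACK (primed front looks along -x)
- narrow_board: the narrow painting board, in one of the rack's three occupied slots; about 0.07 kg; 80 mm wide, 140 high, 9 thick; timber, front primed white, back bare wood with a small steel hanger plate. Origin mid bottom edge; z up the board, y along its width, +x out of the BACK (primed front looks along -x)
- wide_board_a: one of two alike wide boards in the rack, to be left alone; 120 mm wide, 125 high, 9 thick; timber, front primed white, back bare wood with a small steel hanger plate. Origin mid bottom edge; z up the board, y along its width, +x out of the BACK (primed front looks along -x)
- wide_board_b: the other wide board in the rack, to be left alone; 120 mm wide, 125 high, 9 thick; timber, front primed white, back bare wood with a small steel hanger plate. Origin mid bottom edge; z up the board, y along its width, +x out of the BACK (primed front looks along -x)
- rack: fixed rack 262 x 124 mm: 2 timber runners (top 26 mm above table) carry 4 slots in a row along its x, 55 mm apart; each slot is a pair of steel wire hoops, 78 mm high above the runners, 69 mm long along rack y; clear gap 14 mm, flaring from 56 mm above the runners to 34 mm at the top. Boards stand upright on the runners, faces square to rack x. Origin under its centre, on the table
- free_slot (a point): the one empty slot: middle of its gap, at the runners' top (26 mm above the table), where a stood board's bottom edge rests; axes as the rack's
- easel: small fixed wooden table easel, front to its -x: ledge 170 mm long, lip 7 mm high and 9.5 mm before the board, two uprights behind the board's lowest 75 mm, sloping back 0.30 rad; a board's bottom edge rests 42 mm above the table. Origin under the middle of that edge, on the table
- pot: small colour pot with lid, 57 mm across, 60 mm high, beyond the work; origin at the centre of its underside, z up
- varnish: small plastic bottle, 45 mm across, 98 mm high, beyond the easel; origin at the centre of its underside, z up
There are look-alikes about, which are no part of the job. What is shaped like the easel_board but yellow is not meant.

How it is judged:
By the outcome, as a careful person would: the job done as asked, in the order asked, and still so for the second after the job is handed in, while the arm keeps its last pose, push and grip.
It also fails if it takes over 56 s, if anything falls off the work surface, if the arm or the gripper's body presses on something with over 40 N, if the wrist force passes 120 N, or if a joint passes its speed limit or range.

### The arm

A 7-joint arm with a two-finger parallel gripper is mounted at the origin on a cart in front of the work surface, level with it; the furniture and walls round the work are solid. World frame = base frame: x ahead of the robot, y to its left, z up, the work surface at z = 0. Lengths are in mm, angles in degrees, forces in N, time in s.
With the tool pointing down it reaches from about 350 to 900 mm from the base axis. Payload 19.9 kg.
Tool frame: the origin (TCP) lies at the very end of the fingers, on their centre line; the grasp point (between the pads) lies 19 mm behind it; z points along the fingers, y is the line along which they close (so a half turn about z gives the same grasp; the last joint's range is limited). The gripper opens to 94 mm and grips with 3 to 60 N. Pads are 16 mm wide; open, the fingers measure 119 mm over their backs; the gripper's body (75 mm by 177 mm) begins 78 mm behind the grasp point.
Start: joints at [73.138, 23.915, -0.59, 92.452, 0.269, 63.638, -3.037], TCP at [156.317, -605.115, 205.425] pointing down, gripper open.
Joint ranges: [-161.28, 161.28], [-22.2, 115.67], [-73.04, 71.86], [3.21, 147.25], [-68.34, 248.33], [10.77, 114.83], [-161.83, 161.83]. Speed limits (degrees/s): [108.29, 108.29, 136.94, 136.94, 172.46, 172.46, 172.46].

### API

Orientations are given as a 3x3 rotation matrix whose columns are the frame's x, y, z axes.
In Python, from rig import sense, camera, camera_params, sign_off gives the robot as it stands. The module is installed in compiled form; this text tells all that it offers.
- The arm moves only by the tool move_arm, never from a script. Its argument "series" is a list that holds one entry, the list of rows, each a list of 7 numbers: the shift along the tool's x, y, z in cm, then the turn, a rotation vector about the tool's x, y, z in degrees, then the closure, from -1 (fully open) to 1 (shut), so that 0 is half open. A call has 1 to 12 rows; each row shifts and turns the commanded pose from where the row before left it, along the tool's axes as they then stand; what a row does not reach is not made up. A row lasts 1/10 s, in which the tool goes at most 50 mm and 8.59 degrees, less where a joint would pass 70% of its speed; a pose out of reach is approached as far as the arm can. A call with a gripper value outside its range is refused whole. The fingers move at their own pace and stop on an object; "squeeze" is the grip in N (left out, the last holds). Time passes only in rows, so rows that do not move let the fingers close. It gives the time, the measured TCP pose, the force, the opening and the grip force at its end, in the units of the state.
- sense(): the state, without advancing time (a new reading comes with each control period).
- camera(name): name is "side" or "top"; returns the picture (384x512x3 uint8, red, green, blue); there is no depth.
- camera_params(name): a dict with "intrinsics" (3x3 intrinsics, pixels), "view" (4x4, takes a point from world to camera coordinates). Camera axes: x right, y up, looking along -z (the intrinsics and any distortion apply to the point x, -y, -z); pixel columns grow to the right and rows downward; lengths in mm; the calibration is good to about 2 mm. A picture is of the moment at which its call begins. camera_params takes no time and is no camera call.
- sign_off(): hands the job in; it is judged then, once.
The state is a dict: "t": time; "joint_pos": joint angles; "joint_velocities": joint speeds; "joint_efforts": joint torques, N m; "eef_pos": TCP position; "tcp_rot": TCP orientation; "force": force on the tool from outside, world axes, zero at the start; "torque": the same for the moment, N m; "opening": opening from 0.0 (shut) to 1.0 (fully open); "grasp_force": force on a finger pad.
Only numpy, scipy, OpenCV 4.12 (cv2) and the standard library are available. Lean on these libraries where they do the work, as an engineer would, in place of code of your own. Each camera call takes 0.05 s, during which the arm holds its last target. There are 200 camera calls.

## Working session

There is one attempt and no reset: what is moved stays moved. The work goes in short steps, Python scripts to look and compute and a tool call to move; the robot and the scene stay as the last step left them, time stands still between calls to the robot, and variables do not carry over. Pictures are saved under pics/ and viewed, at most 12 in all, crops included, and the job is handed in when it is done.

Besides the shell and the picture viewer there is one more tool, called after ">>>" as a command line: name --argument value ..., lists and objects as JSON in quotes. move_arm: Moves the arm, as the interface text tells. Its arguments: {"type":"object","properties":{"series":{"type":"array","items":{"type":"array","items":{"type":"array","items":{"type":"number"}}}},"squeeze":{"type":"number"}},"required":["series"]}

```bash
mkdir -p pics; python3 - <<'E'
from rig import *
import cv2,numpy as np
np.set_printoptions(precision=4,suppress=True)
for n in("side","top"):
    im=camera(n);cv2.imwrite(f"pics/{n}0.png",cv2.resize(im[:,:,::-1],None,fx=1.56,fy=1.56,interpolation=cv2.INTER_CUBIC))
    cv2.imwrite(f"pics/raw_{n}0.png",im[:,:,::-1])
    print(n,camera_params(n))
s=sense();print(s)
E
```

```text
side {'intrinsics': array([[464.107 ,   0.    , 256.2062],
       [  0.    , 464.107 , 189.0041],
       [  0.    ,   0.    ,   1.    ]]), 'view': array([[    0.1869,     0.9821,     0.0219,  -103.2527],
       [   -0.6631,     0.1097,     0.7404,   331.7565],
       [    0.7248,    -0.1529,     0.6718, -1762.4465],
       [    0.    ,     0.    ,     0.    ,     1.    ]])}
top {'intrinsics': array([[409.867 ,   0.    , 258.2452],
       [  0.    , 409.867 , 191.497 ],
       [  0.    ,   0.    ,   1.    ]]), 'view': array([[  -0.0021,   -0.9999,   -0.0135,   19.976 ],
       [   0.9848,   -0.0044,    0.1736, -589.0407],
       [  -0.1736,   -0.0129,    0.9847, -993.976 ],
       [   0.    ,    0.    ,    0.    ,    1.    ]])}
{'t': 0.1, 'joint_pos': array([73.1371, 23.9444, -0.5929, 92.4808,  0.2709, 63.6387, -3.0335]), 'joint_velocities': array([-0.0029, -0.1748,  0.1374, -0.0246,  0.0252,  0.034 , -0.0276]), 'joint_efforts': array([  0.0045, -85.2564,   0.6411, -42.6691,  -0.0489,   0.0164,
         0.0001]), 'eef_pos': array([ 156.2546, -604.8074,  204.8989]), 'tcp_rot': array([[ 0.9682,  0.2502, -0.0004],
       [ 0.2502, -0.9682,  0.001 ],
       [-0.0001, -0.0011, -1.    ]]), 'force': array([-0.8372, -0.9458, -0.6112]), 'torque': array([ 0.077 , -0.0151, -0.023 ]), 'grasp_force': 0.0, 'opening': 0.9998229262388967}
```

View pics/side0.png

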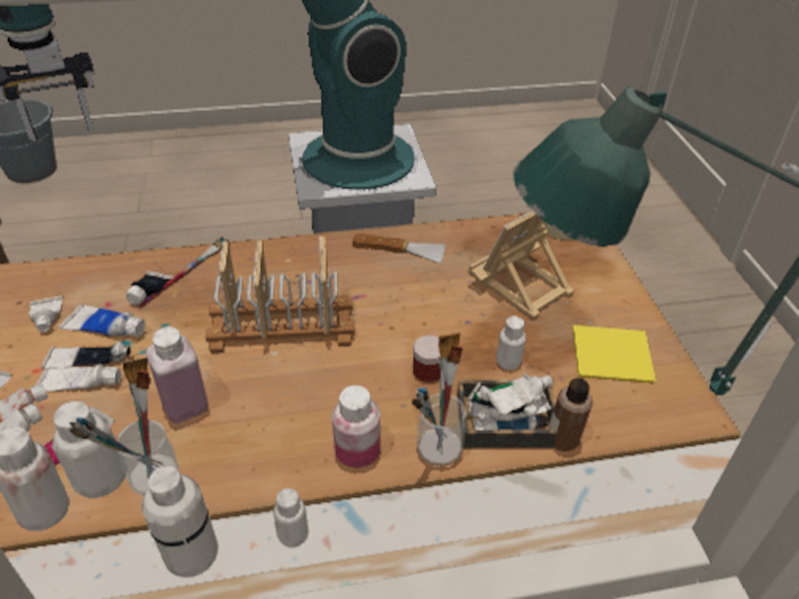

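View pics/top0.png

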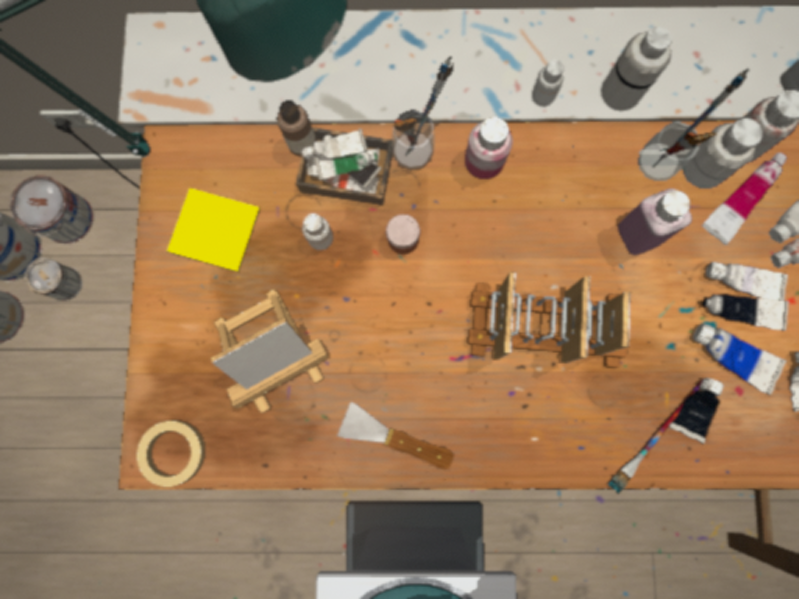

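```bash
cat > h.py <<'E'
import numpy as np,cv2
from rig import *
from scipy.optimize import least_squares
P={n:camera_params(n) for n in("side","top")}
def proj(n,p):
    p=np.atleast_2d(p);V=P[n]["view"];c=p@V[:3,:3].T+V[:3,3]
    q=np.c_[c[:,0],-c[:,1],-c[:,2]]@P[n]["intrinsics"].T
    return q[:,:2]/q[:,2:]
def tri(s,t):
    return least_squares(lambda p:np.r_[proj("side",p)[0]-s,proj("top",p)[0]-t],[600,0,50.]).x
def onz(n,px,z):
    return least_squares(lambda p:proj(n,[p[0],p[1],z])[0]-px,[600,0.]).x
def crop(src,x0,y0,x1,y1,f):
    return cv2.resize(src[y0:y1,x0:x1],None,fx=f,fy=f,interpolation=cv2.INTER_CUBIC)
E
python3 - <<'E'
from h import *
np.set_printoptions(precision=1,suppress=True)
s=cv2.imread("pics/raw_side0.png");t=cv2.imread("pics/raw_top0.png")
k=1/1.56
print("lamp",tri((585*k,170*k),(270*k,30*k)),"pot",tri((428*k,345*k),(403*k,228*k)),"varn",tri((514*k,322*k),(313*k,220*k)))
a=crop(s,125,145,235,230,5);b=crop(t,295,170,410,240,5)   # 550x425, 575x350
h=np.zeros((600,800,3),np.uint8)
a=crop(s,130,145,232,225,5.5)
cv2.imwrite("pics/c1.png",a);
b=crop(t,295,170,410,240,6.5);cv2.imwrite("pics/c2.png",b)
c1=crop(s,290,130,380,205,4);c2=crop(t,125,180,220,265,4)
h[:c1.shape[0],:c1.shape[1]]=c1;h[:c2.shape[0],400:400+c2.shape[1]]=c2
cv2.imwrite("pics/c3.png",h[:345])
E
```

```text
lamp [812.4 161.9 459.4] pot [704.4  17.5  67.1] varn [708.6 161.  101.5]
```

View pics/c1.png

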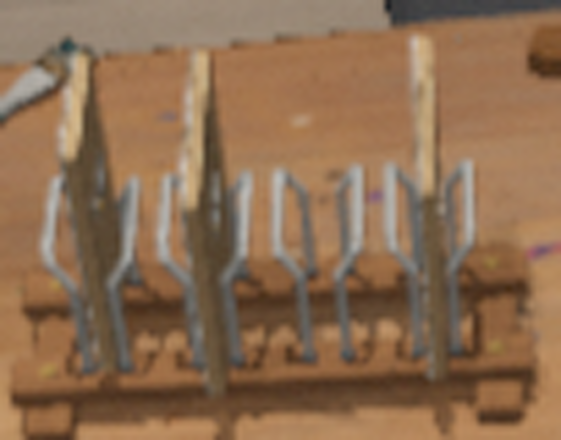

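View pics/c2.png

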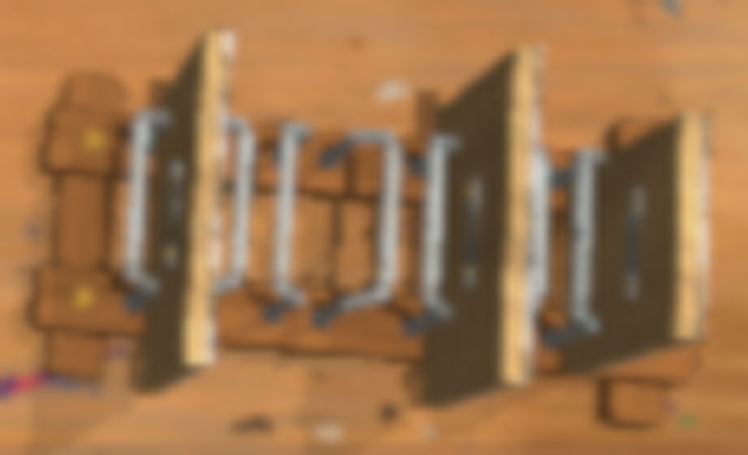

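View pics/c3.png

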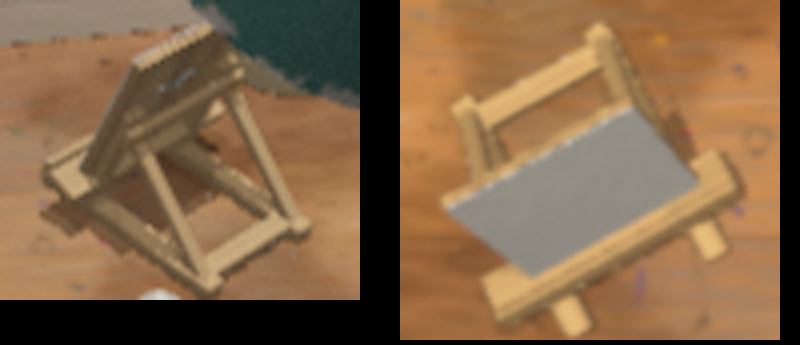

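```bash
python3 - <<'E'
from h import *
np.set_printoptions(precision=1,suppress=True)
S=lambda x,y:(130+(x+.5)/5.5-.5,145+(y+.5)/5.5-.5)
T=lambda x,y:(295+(x+.5)/6.5-.5,170+(y+.5)/6.5-.5)
S2=lambda x,y:(290+(x+.5)/4-.5,130+(y+.5)/4-.5)
T2=lambda x,y:(125+(x-399.5)/4-.5,180+(y+.5)/4-.5)
def pr(n,a,b):
    d=b-a;print(n,a,b,"mid",(a+b)/2,"len",np.linalg.norm(d),"yaw",np.degrees(np.arctan2(d[1],d[0])))
pr("narrow",tri(S(80,55),T(688,340)),tri(S(72,160),T(692,115)))
pr("mid",tri(S(202,52),T(512,383)),tri(S(192,210),T(523,48)))
pr("left",tri(S(425,38),T(197,362)),tri(S(427,195),T(215,35)))
pr("easel",tri(S2(137,62),T2(630,104)),tri(S2(205,28),T2(448,203)))
# free-slot hoops tops z=104: top view bars and side corners
print("hoops",onz("top",T(286,210),104),onz("top",T(388,220),104))
E
```

```text
narrow [ 498.6 -299.4  167.5] [ 577.1 -305.   167.2] mid [ 537.9 -302.2  167.4] len 78.62410568055148 yaw -4.048968056790183
mid [ 485.5 -242.3  152.2] [ 604.3 -252.2  152.2] mid [ 544.9 -247.3  152.2] len 119.25002186701674 yaw -4.764739217560234
left [ 493.1 -132.7  153.4] [ 609.9 -143.6  150.8] mid [ 551.5 -138.1  152.1] len 117.31273002804846 yaw -5.357532798502048
easel [537.1 188.9 169.2] [479.8 282.  151.4] mid [508.4 235.5 160.3] len 110.76589906268508 yaw 121.60973623628284
hoops [ 553.6 -175.7] [ 549.8 -213.2]
```

```bash
cat >> h.py <<'E'
from scipy.spatial.transform import Rotation as Ro
def frame(yaw,tilt=0.):  # board frame: yaw of back(+x), leaned back by tilt (rad); -> tool rot with y=bx, z=-bz, x=by
    B=(Ro.from_euler('z',yaw,degrees=True)*Ro.from_rotvec([0,tilt,0])).as_matrix()
    return B,np.c_[B[:,1],B[:,0],-B[:,2]]
def plan(p,R,p0=None,R0=None,n=None,grip=None,vmax=45.,wmax=8.):
    s=sense(); p0=s["eef_pos"] if p0 is None else p0; R0=s["tcp_rot"] if R0 is None else R0
    w=Ro.from_matrix(R0.T@R).as_rotvec(degrees=True); d=np.asarray(p)-p0
    n=n or int(np.ceil(max(np.linalg.norm(d)/vmax,np.linalg.norm(w)/wmax,1)))
    for i in range(n):
        Ri=R0@Ro.from_rotvec(w*i/n,degrees=True).as_matrix()
        print(list(np.round(np.r_[Ri.T@d/n/10,w/n],1)+0.))
    return np.asarray(p),R
E
python3 - <<'E'
from h import *
np.set_printoptions(precision=1,suppress=True)
S2=lambda x,y:(290+(x+.5)/4-.5,130+(y+.5)/4-.5)
T2=lambda x,y:(125+(x-399.5)/4-.5,180+(y+.5)/4-.5)
top=[(-4.5,60,130,T2(444,207)),(-4.5,-60,130,T2(630,106)),(-4.5,-60,6,T2(698,187)),(-4.5,60,10,T2(532,277))]
side=[(0,-60,130,S2(135,63)),(0,60,130,S2(207,27))]
def res(q):
    B,_=frame(q[2],.3);o=np.array([q[0],q[1],42+q[3]])
    f=lambda n,L:np.concatenate([proj(n,o+B@np.array(a[:3]))[0]-a[3] for a in L])
    return np.r_[f("top",top),f("side",side),q[3]*.1]
r=least_squares(res,[480,215,31,0]);print(r.x,r.fun)
B,R=frame(r.x[2],.3);o=np.array([r.x[0],r.x[1],43.])
g=o+B@[0,0,91];print("tcp grasp",g);pre=g+B@[0,0,90.]
print("pre",pre)
s=sense();p,R1=s["eef_pos"],s["tcp_rot"]
via=np.array([560,-250,270.]);_,Rv=frame(-10)
print("A");plan(via,Rv)
print("B");plan(pre,R,via,Rv)
E
```

```text
[475.9 218.6  30.5  -5.8] [ 2.1  2.2  2.3  0.5  1.1 -1.1  0.5  0.2 -1.   3.   9.  -4.  -0.6]
tcp grasp [499.  232.2 129.9]
pre [522.  245.7 215.9]
A
[np.float64(3.7), np.float64(-1.9), np.float64(-0.5), np.float64(0.0), np.float64(0.0), np.float64(-5.0)]
[np.float64(3.8), np.float64(-1.5), np.float64(-0.5), np.float64(0.0), np.float64(0.0), np.float64(-5.0)]
[np.float64(4.0), np.float64(-1.2), np.float64(-0.5), np.float64(0.0), np.float64(0.0), np.float64(-5.0)]
[np.float64(4.0), np.float64(-0.8), np.float64(-0.5), np.float64(0.0), np.float64(0.0), np.float64(-5.0)]
[np.float64(4.1), np.float64(-0.5), np.float64(-0.5), np.float64(0.0), np.float64(0.0), np.float64(-5.0)]
[np.float64(4.1), np.float64(-0.1), np.float64(-0.5), np.float64(0.0), np.float64(0.0), np.float64(-5.0)]
[np.float64(4.1), np.float64(0.2), np.float64(-0.5), np.float64(0.0), np.float64(0.0), np.float64(-5.0)]
[np.float64(4.1), np.float64(0.6), np.float64(-0.5), np.float64(0.0), np.float64(0.0), np.float64(-5.0)]
[np.float64(4.0), np.float64(1.0), np.float64(-0.5), np.float64(0.0), np.float64(0.0), np.float64(-5.0)]

[... 985 characters left out ...]
 np.float64(0.3), np.float64(1.4), np.float64(-0.5), np.float64(-3.3)]
[np.float64(4.1), np.float64(0.5), np.float64(0.3), np.float64(1.4), np.float64(-0.5), np.float64(-3.3)]
[np.float64(4.1), np.float64(0.7), np.float64(0.2), np.float64(1.4), np.float64(-0.5), np.float64(-3.3)]
[np.float64(4.1), np.float64(1.0), np.float64(0.2), np.float64(1.4), np.float64(-0.5), np.float64(-3.3)]
[np.float64(4.0), np.float64(1.2), np.float64(0.1), np.float64(1.4), np.float64(-0.5), np.float64(-3.3)]
[np.float64(3.9), np.float64(1.4), np.float64(0.0), np.float64(1.4), np.float64(-0.5), np.float64(-3.3)]
[np.float64(3.8), np.float64(1.7), np.float64(0.0), np.float64(1.4), np.float64(-0.5), np.float64(-3.3)]
```

>>> move_arm --series '[[[3.7,-1.9,-0.5,0,0,-5,0],[3.8,-1.5,-0.5,0,0,-5,0],[4,-1.2,-0.5,0,0,-5,0],[4,-0.8,-0.5,0,0,-5,0],[4.1,-0.5,-0.5,0,0,-5,0],[4.1,-0.1,-0.5,0,0,-5,0],[4.1,0.2,-0.5,0,0,-5,0],[4.1,0.6,-0.5,0,0,-5,0],[4,1,-0.5,0,0,-5,0],[3.9,1.3,-0.5,0,0,-5,0],[3.8,1.7,-0.5,0,0,-5,0],[3.6,2,-0.5,0,0,-5,0]]]' --squeeze 25

```text
t: 1.3
eef_pos: [530.7, -279.0, 265.5]
tcp_rot: [[0.264, 0.964, -0.0], [0.964, -0.264, 0.0], [0.0, -0.0, -1.0]]
force: [0.2, -0.4, -0.3]
opening: 0.499
grasp_force: 0.0
```

```bash
cat > e.py <<'E'
from h import *
np.set_printoptions(precision=1,suppress=True)
S2=lambda x,y:(290+(x+.5)/4-.5,130+(y+.5)/4-.5)
T2=lambda x,y:(125+(x-399.5)/4-.5,180+(y+.5)/4-.5)
top=[(-4.5,60,130,T2(444,207)),(-4.5,-60,130,T2(630,106)),(-4.5,-60,6,T2(698,187)),(-4.5,60,10,T2(532,277))]
side=[(0,-60,130,S2(135,63))]
def res(q):
    B,_=frame(q[2],.3);o=np.array([q[0],q[1],43+q[3]])
    f=lambda n,L:np.concatenate([proj(n,o+B@np.array(a[:3]))[0]-a[3] for a in L])
    return np.r_[f("top",top),f("side",side),q[3]*.1]
r=least_squares(res,[480,215,31,0])
B,R=frame(r.x[2],.3);o=np.array([r.x[0],r.x[1],43.+r.x[3]/2])
g=o+B@[0,0,91];pre=g+B@[0,0,90.]
E
python3 - <<'E'
from e import *
print(r.x,r.fun,g,pre)
np.set_printoptions(legacy='1.25')
s=sense();print(s["eef_pos"],s["joint_pos"])
plan(pre,R)
E
```

```text
[476.1 220.7  29.4   2.2] [-0.   1.2  1.1  0.1 -0.  -1.1 -1.5 -0.4 -0.4  0.3  0.2] [499.5 233.9 131. ] [522.7 247.  217. ]
[ 530.7 -279.   265.5] [ 42.8  20.  -23.3  91.5   8.3  70.2   2.7]
[4.2, -1.2, 0.4, 1.4, -0.6, -3.7]
[4.3, -0.9, 0.4, 1.4, -0.6, -3.7]
[4.3, -0.7, 0.4, 1.4, -0.6, -3.7]
[4.4, -0.4, 0.3, 1.4, -0.6, -3.7]
[4.4, -0.1, 0.3, 1.4, -0.6, -3.7]
[4.4, 0.2, 0.3, 1.4, -0.6, -3.7]
[4.4, 0.5, 0.2, 1.4, -0.6, -3.7]
[4.3, 0.8, 0.1, 1.4, -0.6, -3.7]
[4.3, 1.1, 0.1, 1.4, -0.6, -3.7]
[4.2, 1.3, 0.0, 1.4, -0.6, -3.7]
[4.1, 1.6, -0.1, 1.4, -0.6, -3.7]
[4.0, 1.9, -0.1, 1.4, -0.6, -3.7]
```

>>> move_arm --series '[[[4.2,-1.2,0.4,1.4,-0.6,-3.7,0],[4.3,-0.9,0.4,1.4,-0.6,-3.7,0],[4.3,-0.7,0.4,1.4,-0.6,-3.7,0],[4.4,-0.4,0.3,1.4,-0.6,-3.7,0],[4.4,-0.1,0.3,1.4,-0.6,-3.7,0],[4.4,0.2,0.3,1.4,-0.6,-3.7,0],[4.4,0.5,0.2,1.4,-0.6,-3.7,0],[4.3,0.8,0.1,1.4,-0.6,-3.7,0],[4.3,1.1,0.1,1.4,-0.6,-3.7,0],[4.2,1.3,0,1.4,-0.6,-3.7,0],[4.1,1.6,-0.1,1.4,-0.6,-3.7,0],[4,1.9,-0.1,1.4,-0.6,-3.7,0]]]'

```text
t: 2.5
eef_pos: [521.9, 247.6, 214.3]
tcp_rot: [[-0.491, 0.83, -0.266], [0.871, 0.466, -0.154], [-0.004, -0.307, -0.952]]
force: [0.5, -0.4, 1.2]
opening: 0.501
grasp_force: 0.0
```

```bash
python3 - <<'E'
from e import *
s=sense();print(s["eef_pos"],s["tcp_rot"],s["joint_pos"],s["force"])
np.set_printoptions(legacy='1.25')
plan(pre,R);print("to g");plan(g,R,pre,R,n=6)
a=camera("side");b=camera("top")
h=np.zeros((450,800,3),np.uint8)
c1=crop(a,285,90,385,205,3.9);c2=crop(b,120,170,220,280,4)
h[:c1.shape[0],:390]=c1[:,:390];h[:c2.shape[0],400:]=c2
cv2.imwrite("pics/e1.png",h[:,:,::-1])
E
```

```text
[521.9 247.6 214.3] [[-0.5  0.8 -0.3]
 [ 0.9  0.5 -0.2]
 [-0.  -0.3 -1. ]] [ -2.3  35.4 -40.3  83.1  18.9  87.4 -15.1] [ 0.5 -0.4  1.2]
[-0.1, 0.0, -0.3, -0.7, 0.2, -0.1]
to g
[0.0, 0.0, 1.5, 0.0, 0.0, 0.0]
[0.0, 0.0, 1.5, 0.0, 0.0, 0.0]
[0.0, 0.0, 1.5, 0.0, 0.0, 0.0]
[0.0, 0.0, 1.5, 0.0, 0.0, 0.0]
[0.0, 0.0, 1.5, 0.0, 0.0, 0.0]
[0.0, 0.0, 1.5, 0.0, 0.0, 0.0]
```

View pics/e1.png

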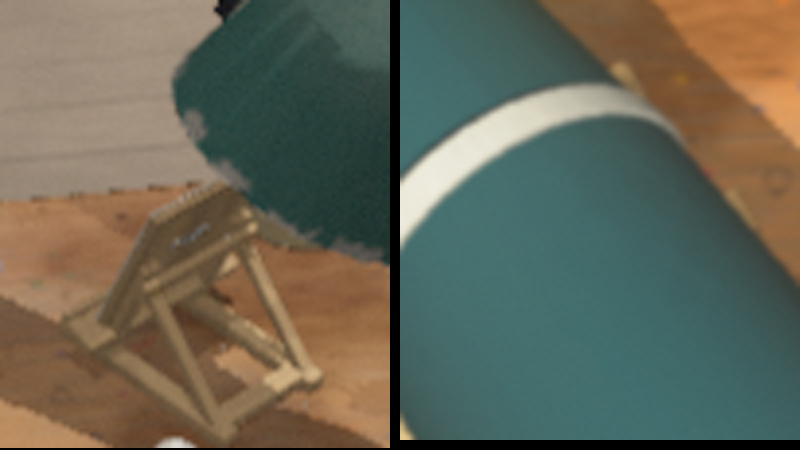

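The arm and lamp hide the gripper here, and the board still stands untouched, with its corner at (150,215) in the left crop. I'm descending with force checks.

>>> move_arm --series '[[[-0.1,0,1.2,-0.7,0.2,0,0],[0,0,1.5,0,0,0,0],[0,0,1.5,0,0,0,0],[0,0,1.5,0,0,0,0],[0,0,1.5,0,0,0,0],[0,0,1.5,0,0,0,0],[0,0,0,0,0,0,0]]]'

```text
t: 3.3
eef_pos: [499.1, 231.7, 129.7]
tcp_rot: [[-0.488, 0.833, -0.259], [0.873, 0.466, -0.146], [-0.001, -0.297, -0.955]]
force: [-0.6, -0.2, 0.1]
opening: 0.495
grasp_force: 0.0
```

>>> move_arm --series '[[[0,0,0,0,0,0,0.4],[0,0,0,0,0,0,0.6],[0,0,0,0,0,0,0.7]]]'

```text
t: 3.6
eef_pos: [500.6, 232.9, 132.1]
tcp_rot: [[-0.488, 0.834, -0.256], [0.873, 0.467, -0.144], [-0.001, -0.293, -0.956]]
force: [0.3, -1.2, 0.2]
opening: 0.283
grasp_force: 0.0
```

>>> move_arm --series '[[[0,0,0,0,0,0,1],[0,0,0,0,0,0,1],[0,0,0,0,0,0,1],[0,0,0,0,0,0,1]]]' --squeeze 25

```text
t: 4.0
eef_pos: [500.3, 232.7, 131.8]
tcp_rot: [[-0.488, 0.834, -0.256], [0.873, 0.467, -0.144], [-0.001, -0.294, -0.956]]
force: [0.2, -0.1, 2.4]
opening: 0.099
grasp_force: 25.0
```

>>> move_arm --series '[[[0,0,-1,0,0,0,1],[0,0,-2,0,0,0,1],[0,0,-2.5,0,0,0,1],[0,0,-3,0,0,0,1],[0,0,-3,0,0,0,1],[0,0,-3,0,0,0,1],[0,0,-1,0,0,0,1]]]'

```text
t: 4.7
eef_pos: [540.9, 255.9, 282.8]
tcp_rot: [[-0.488, 0.835, -0.254], [0.873, 0.467, -0.143], [-0.001, -0.291, -0.957]]
force: [0.2, 0.1, -1.1]
opening: 0.093
grasp_force: 25.0
```

```bash
python3 - <<'E'
from h import *
np.set_printoptions(legacy='1.25')
_,R=frame(85.25)
_,Rm=frame(60)
s=sense();print(s["eef_pos"],s["joint_pos"],s["grasp_force"],s["opening"])
via=[560,20,300.]
plan(via,Rm,vmax=38,wmax=6);print();plan([549.5,-193.5,300],R,via,Rm,vmax=38,wmax=6)
E
```

```text
[540.88800403 255.94581204 282.78131719] [ -2.99634776  34.0645684  -40.76911742  75.69071668  17.92143313
  94.52968139 -13.7994195 ] 24.9997615814209 0.09286776357291394
[-3.1, -1.4, 0.2, -2.4, -0.6, -4.4]
[-3.0, -1.7, 0.1, -2.4, -0.6, -4.4]
[-2.8, -1.9, 0.1, -2.4, -0.6, -4.4]
[-2.7, -2.1, 0.1, -2.4, -0.6, -4.4]
[-2.5, -2.3, 0.0, -2.4, -0.6, -4.4]
[-2.3, -2.5, -0.1, -2.4, -0.6, -4.4]
[-2.1, -2.6, -0.2, -2.4, -0.6, -4.4]

[-1.6, -3.2, 0.0, 0.0, 0.0, -4.2]
[-1.4, -3.3, 0.0, 0.0, 0.0, -4.2]
[-1.1, -3.4, 0.0, 0.0, 0.0, -4.2]
[-0.9, -3.4, 0.0, 0.0, 0.0, -4.2]
[-0.6, -3.5, 0.0, 0.0, 0.0, -4.2]
[-0.4, -3.5, 0.0, 0.0, 0.0, -4.2]
```

>>> move_arm --series '[[[-3.1,-1.4,0.2,-2.4,-0.6,-4.4,1],[-3,-1.7,0.1,-2.4,-0.6,-4.4,1],[-2.8,-1.9,0.1,-2.4,-0.6,-4.4,1],[-2.7,-2.1,0.1,-2.4,-0.6,-4.4,1],[-2.5,-2.3,0,-2.4,-0.6,-4.4,1],[-2.3,-2.5,-0.1,-2.4,-0.6,-4.4,1],[-2.1,-2.6,-0.2,-2.4,-0.6,-4.4,1]]]'

```text
t: 5.4
eef_pos: [558.6, 17.0, 297.0]
tcp_rot: [[-0.869, 0.494, -0.003], [0.494, 0.869, 0.006], [0.005, 0.004, -1.0]]
force: [-0.1, 0.5, -0.4]
opening: 0.094
grasp_force: 25.0
```

>>> move_arm --series '[[[-1.6,-3.2,0,0,0,-4.2,1],[-1.4,-3.3,0,0,0,-4.2,1],[-1.1,-3.4,0,0,0,-4.2,1],[-0.9,-3.4,0,0,0,-4.2,1],[-0.6,-3.5,0,0,0,-4.2,1],[-0.4,-3.5,0,0,0,-4.2,1],[0,0,0,0,0,0,1],[0,0,0,0,0,0,1]]]'

```text
t: 6.2
eef_pos: [547.9, -195.0, 295.4]
tcp_rot: [[-0.997, 0.082, -0.004], [0.082, 0.997, 0.006], [0.005, 0.006, -1.0]]
force: [-0.2, 0.4, -1.3]
opening: 0.092
grasp_force: 25.0
```

```bash
python3 - <<'E'
from h import *
np.set_printoptions(legacy='1.25')
_,R=frame(85.25)
s=sense();print(s["eef_pos"],s["joint_pos"],s["grasp_force"],s["opening"],s["joint_velocities"])
plan([549.5,-193.5,300],R)
a=camera("side");b=camera("top")
h=np.zeros((500,800,3),np.uint8)
c1=crop(a,125,70,240,230,3.1);c2=crop(b,290,130,420,270,3.2)
h[:c1.shape[0],:c1.shape[1]]=c1;h[:c2.shape[0],380:380+c2.shape[1]]=c2
cv2.imwrite("pics/r1.png",h[:,:,::-1])
E
```

```text
[ 547.94492111 -195.01019938  295.43551591] [ 53.41497094  21.60127874 -47.98743476  90.84577796  16.0902532
  75.19217585  88.5059111 ] 24.99973475933075 0.09170173500762761 [-1.64962439 -0.79119835 -1.13219247  0.39415877 -0.30950053 -0.12754196
 -0.8365965 ]
[-0.1, 0.2, -0.5, 0.3, -0.3, 0.0]
```

View pics/r1.png

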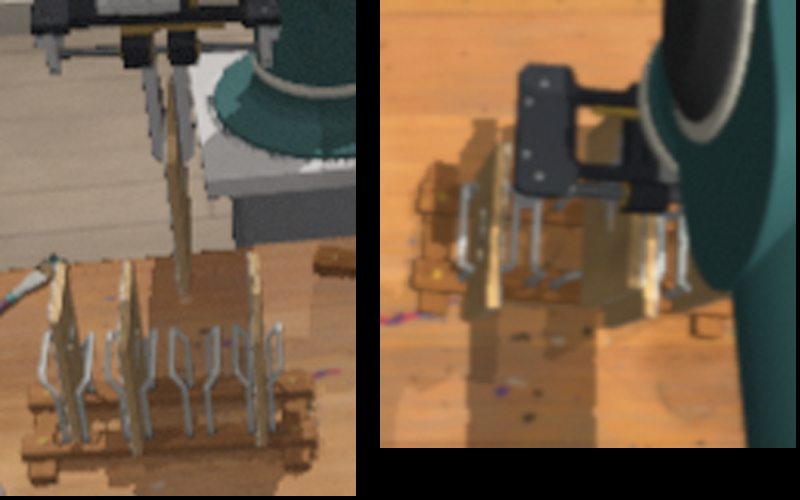

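The board hangs upright over the free slot, its bottom corner at (185,298) in the side crop and the slot at (193,410). I'm checking this against the calibration.

```bash
python3 - <<'E'
from h import *
np.set_printoptions(precision=1,suppress=True)
B,_=frame(85.25);s=sense();p=s["eef_pos"];print(p)
C=lambda q:(q-[125,70])*3.1
for nm,h in(("bot+x",-91),("bot",-95)):
    print(nm,C(proj("side",p+B@[0,-60,h])),C(proj("side",p+B@[0,60,h])))
print("top strip ends",C(proj("side",p+B@[0,-60,39])),C(proj("side",p+B@[0,60,39])))
print("top cam ",(proj("top",np.array([p+B@[0,-60,39],p+B@[0,60,39],p+B@[0,60,-91]]))-[290,130])*3.2+[380,0])
# check slot model in side: other boards' bottom +x corner & free slot
f=np.array([549.5,-193.5,26])
for k in(1,0,-1,-2): print(k,C(proj("side",f+B@[55*k,-60,0])),"hoop outer",C(proj("side",np.array([f+B@[55*k-17,-34.5,78],f+B@[55*k+17,-34.5,78]]))).ravel())
a=camera("side")[:,:,::-1]
cv2.imwrite("pics/r2.png",crop(a,155,80,215,225,4.1))
cv2.imwrite("pics/raw_s.png",a)
E
```

```text
[ 548.3 -193.5  295.9]
bot+x [[182.2 296.1]] [[183.5 208.1]]
bot [[182.6 299.9]] [[183.9 211.9]]
top strip ends [[167.6 160.3]] [[170.2  76. ]]
top cam  [[642.   79.1]
 [635.  282.8]
 [585.4 304. ]]
1 [[261.5 449.8]] hoop outer [236.7 366.5 276.1 364.4]
0 [[199.1 453.5]] hoop outer [172.4 370.  212.2 367.8]
-1 [[136.2 457.2]] hoop outer [107.6 373.5 147.8 371.3]
-2 [[ 72.8 461. ]] hoop outer [ 42.3 377.   82.8 374.8]
```

View pics/r2.png

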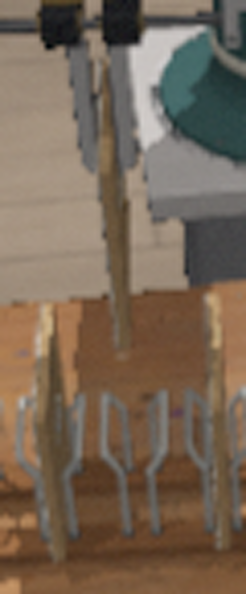

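>>> move_arm --series '[[[-0.1,-0.1,2,0.3,-0.3,0,1],[0,0,2.5,0,0,0,1],[0,0,2.5,0,0,0,1],[0,0,2,0,0,0,1],[0,0,1,0,0,0,1],[0,0,1,0,0,0,1],[0,0,1,0,0,0,1],[0,0,0,0,0,0,1]]]'

```text
t: 7.15
eef_pos: [549.0, -195.4, 175.2]
tcp_rot: [[-0.997, 0.08, 0.0], [0.08, 0.997, 0.0], [-0.0, 0.0, -1.0]]
force: [-0.8, 0.5, -0.3]
opening: 0.093
grasp_force: 25.0
```

```bash
python3 - <<'E'
from h import *
np.set_printoptions(precision=2,suppress=True)
s=sense();print(s["eef_pos"],s["force"],s["torque"],s["tcp_rot"],s["opening"])
a=camera("side")[:,:,::-1]
cv2.imwrite("pics/r3.png",crop(a,155,95,215,225,4.6))
B,_=frame(85.25)
print((proj("side",s["eef_pos"]+B@[0,-60,-91])-[155,95])*4.6)
E
```

```text
[ 549.04 -195.38  175.18] [-0.82  0.53 -0.33] [ 0.05 -0.17  0.04] [[-1.    0.08  0.  ]
 [ 0.08  1.    0.  ]
 [-0.    0.   -1.  ]] 0.09287489880655848
[[146.56 487.18]]
```

View pics/r3.png

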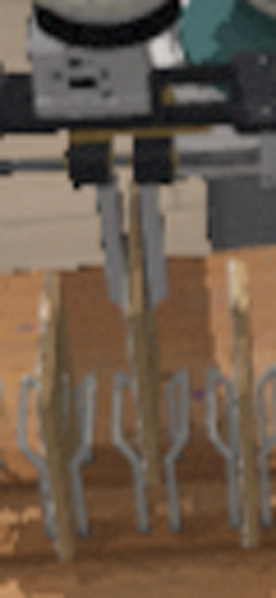

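The board bottom at (152,490) is in the flare and heading to within about 1 mm of the slot middle, so I'm lowering on.

>>> move_arm --series '[[[0,-0.1,1,0,0,0,1],[0,0,1,0,0,0,1],[0,0,1,0,0,0,1],[0,0,1,0,0,0,1],[0,0,0.7,0,0,0,1],[0,0,0,0,0,0,1],[0,0,0,0,0,0,1]]]'

```text
t: 7.9
eef_pos: [549.4, -196.5, 129.0]
tcp_rot: [[-0.997, 0.08, 0.001], [0.08, 0.997, 0.0], [-0.001, 0.0, -1.0]]
force: [-0.3, 0.5, -0.7]
opening: 0.094
grasp_force: 25.0
```

>>> move_arm --series '[[[0,0,0.3,0,0,0,1],[0,0,0.3,0,0,0,1],[0,0,0.3,0,0,0,1],[0,0,0,0,0,0,1],[0,0,0,0,0,0,1]]]'

```text
t: 8.4
eef_pos: [549.3, -196.6, 119.9]
tcp_rot: [[-0.997, 0.08, 0.001], [0.08, 0.997, 0.0], [-0.001, 0.0, -1.0]]
force: [-0.3, 0.6, -1.9]
opening: 0.092
grasp_force: 25.0
```

>>> move_arm --series '[[[0,0,0.2,0,0,0,1],[0,0,0.2,0,0,0,1],[0,0,0,0,0,0,1],[0,0,0,0,0,0,1]]]'

```text
t: 8.8
eef_pos: [550.9, -196.6, 118.3]
tcp_rot: [[-0.997, 0.08, 0.005], [0.08, 0.997, -0.001], [-0.005, -0.001, -1.0]]
force: [-6.6, 2.2, 30.2]
opening: 0.095
grasp_force: 25.0
```

>>> move_arm --series '[[[0,0,-0.2,0,0,0,1],[0,0,0,0,0,0,0.6],[0,0,0,0,0,0,0.4],[0,0,0,0,0,0,0.4],[0,0,0,0,0,0,0.4],[0,0,0,0,0,0,0.4]]]'

```text
t: 9.4
eef_pos: [549.3, -196.6, 117.9]
tcp_rot: [[-0.997, 0.08, 0.001], [0.08, 0.997, 0.0], [-0.001, 0.0, -1.0]]
force: [0.4, 0.6, -0.1]
opening: 0.302
grasp_force: 0.0
```

>>> move_arm --series '[[[0,0,-1,0,0,0,0.4],[0,0,-2.5,0,0,0,0.4],[0,0,-3,0,0,0,0.4],[0,0,-3,0,0,0,0.4],[0,0,-2,0,0,0,0.4],[0,0,0,0,0,0,0.2]]]'

```text
t: 10.0
eef_pos: [550.4, -196.6, 236.3]
tcp_rot: [[-0.997, 0.08, 0.005], [0.08, 0.997, -0.002], [-0.005, -0.001, -1.0]]
force: [-0.5, 1.1, -0.4]
opening: 0.354
grasp_force: 0.0
```

```bash
python3 - <<'E'
from h import *
np.set_printoptions(legacy='1.25')
s=sense();print(s["eef_pos"],s["joint_pos"],s["force"])
B,R=frame(85.25)
p=[538,-302,s["eef_pos"][2]+5]
plan(p,R,vmax=30)
a=camera("side");b=camera("top")
h=np.zeros((420,800,3),np.uint8)
c1=crop(a,125,120,240,230,3.4);c2=crop(b,290,150,410,255,3.4)
h[:c1.shape[0],:c1.shape[1]]=c1;h[:c2.shape[0],392:392+c2.shape[1]]=c2
cv2.imwrite("pics/r4.png",h[:,:,::-1])
E
```

```text
[ 550.37303281 -196.62308349  236.34072528] [ 52.50100978  24.2068497  -46.91704839  95.49327937  18.87611716
  68.22856952  86.49334939] [-0.4900083   1.11585132 -0.4330539 ]
[0.1, -2.7, -0.1, 0.0, 0.1, 0.0]
[0.1, -2.7, -0.1, 0.0, 0.1, 0.0]
[0.1, -2.7, -0.1, 0.0, 0.1, 0.0]
[0.1, -2.7, -0.1, 0.0, 0.1, 0.0]
```

View pics/r4.png

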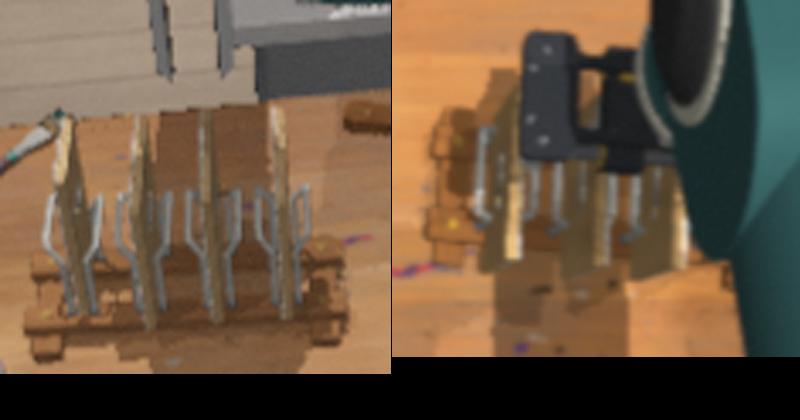

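The easel board stands upright in the free slot, its bottom at (217,322) in line with its neighbours, and the gripper is clear. The narrow board at (65,130) is next.

>>> move_arm --series '[[[0.1,-2.7,-0.1,0,0.1,0,0.2],[0.1,-2.7,-0.1,0,0.1,0,0.2],[0.1,-2.7,-0.1,0,0.1,0,0.2],[0.1,-2.6,-0.1,0,0.1,0,0.2],[0,0,2,0,0,0,0.2],[0,0,0,0,0,0,0.2]]]'

```text
t: 10.7
eef_pos: [535.0, -302.9, 214.1]
tcp_rot: [[-0.997, 0.081, -0.009], [0.081, 0.997, 0.003], [0.01, 0.002, -1.0]]
force: [-0.4, -0.2, 0.1]
opening: 0.399
grasp_force: 0.0
```

```bash
python3 - <<'E'
from h import *
np.set_printoptions(legacy='1.25')
s=sense();print(s["eef_pos"],s["joint_pos"],s["force"])
B,R=frame(85.25)
plan([538,-302,126],R,vmax=20)
E
```

```text
[ 534.96382742 -302.92442079  214.06876457] [ 58.49476828  28.77813784 -43.98797634  91.84030987  21.04351938
  68.57744755  95.40932677] [-0.41465839 -0.24360688  0.08597381]
[-0.1, 0.0, 1.8, 0.0, -0.1, 0.0]
[-0.1, 0.0, 1.8, 0.0, -0.1, 0.0]
[-0.1, 0.0, 1.8, 0.0, -0.1, 0.0]
[-0.1, 0.0, 1.8, 0.0, -0.1, 0.0]
[-0.1, 0.0, 1.8, 0.0, -0.1, 0.0]
```

>>> move_arm --series '[[[-0.1,0,1.8,0,-0.1,0,0.2],[-0.1,0,1.8,0,-0.1,0,0.2],[-0.1,0,1.8,0,-0.1,0,0.2],[0,0,1.8,0,-0.1,0,0.2],[0,0,1.6,0,-0.1,0,0.2],[0,0,0,0,0,0,0.5],[0,0,0,0,0,0,0.7],[0,0,0,0,0,0,1],[0,0,0,0,0,0,1],[0,0,0,0,0,0,1],[0,0,0,0,0,0,1]]]' --squeeze 30

```text
t: 11.8
eef_pos: [539.7, -303.2, 129.8]
tcp_rot: [[-0.997, 0.08, 0.004], [0.08, 0.997, -0.001], [-0.004, -0.0, -1.0]]
force: [-1.5, 1.1, 7.0]
opening: 0.096
grasp_force: 30.0
```

Gripped at about 9 mm. I'm drawing it straight up.

>>> move_arm --series '[[[0,0,-0.5,0,0,0,1],[0,0,-1,0,0,0,1],[0,0,-1.5,0,0,0,1],[0,0,-2,0,0,0,1],[0,0,-2,0,0,0,1],[0,0,-2.5,0,0,0,1],[0,0,-3,0,0,0,1],[0,0,-3,0,0,0,1],[0,0,-3,0,0,0,1],[0,0,-3,0,0,0,1],[0,0,-1.5,0,0,0,1],[0,0,0,0,0,0,1]]]'

```text
t: 13.0
eef_pos: [539.2, -303.0, 361.2]
tcp_rot: [[-0.997, 0.08, 0.006], [0.08, 0.997, -0.002], [-0.006, -0.001, -1.0]]
force: [0.3, 0.6, -0.3]
opening: 0.092
grasp_force: 30.0
```

```bash
python3 - <<'E'
from h import *
np.set_printoptions(legacy='1.25')
s=sense();print(s["eef_pos"],s["joint_pos"],s["force"],s["opening"])
B,R=frame(85.25,np.pi/4)
plan([540,-330,390],R,wmax=4.5)
E
```

```text
[ 539.17672407 -303.03565825  361.23420168] [ 59.4810418   23.13175968 -46.37225366  80.09358128  16.6476882
  83.40964151  99.05319005] [ 0.26383812  0.6046004  -0.31622738] 0.0923046068629771
[0.0, -0.3, -0.3, 4.5, 0.0, 0.0]
[0.0, -0.3, -0.3, 4.5, 0.0, 0.0]
[0.0, -0.3, -0.2, 4.5, 0.0, 0.0]
[0.0, -0.3, -0.2, 4.5, 0.0, 0.0]
[0.0, -0.3, -0.2, 4.5, 0.0, 0.0]
[0.0, -0.4, -0.2, 4.5, 0.0, 0.0]
[0.0, -0.4, -0.1, 4.5, 0.0, 0.0]
[0.0, -0.4, -0.1, 4.5, 0.0, 0.0]
[0.0, -0.4, -0.1, 4.5, 0.0, 0.0]
[0.0, -0.4, 0.0, 4.5, 0.0, 0.0]
```

>>> move_arm --series '[[[0,-0.3,-0.3,4.5,0,0,1],[0,-0.3,-0.3,4.5,0,0,1],[0,-0.3,-0.2,4.5,0,0,1],[0,-0.3,-0.2,4.5,0,0,1],[0,-0.3,-0.2,4.5,0,0,1],[0,-0.4,-0.2,4.5,0,0,1],[0,-0.4,-0.1,4.5,0,0,1],[0,-0.4,-0.1,4.5,0,0,1],[0,-0.4,-0.1,4.5,0,0,1],[0,-0.4,0,4.5,0,0,1],[0,0,0,0,0,0,1],[0,0,0,0,0,0,1]]]'

```text
t: 14.2
eef_pos: [536.2, -330.5, 386.9]
tcp_rot: [[-0.997, 0.058, -0.055], [0.08, 0.707, -0.703], [-0.002, -0.705, -0.709]]
force: [0.4, -0.0, -0.2]
opening: 0.091
grasp_force: 30.0
```

```bash
python3 - <<'E'
from h import *
np.set_printoptions(legacy='1.25')
s=sense();print(s["eef_pos"],s["joint_pos"],s["joint_velocities"],s["opening"])
B,R=frame(85.25,np.pi/4)
plan([540,-330,390],R,wmax=4.5)
a=camera("side");b=camera("top")
h=np.zeros((480,800,3),np.uint8)
c1=crop(a,70,40,240,230,2.35);c2=crop(b,270,100,440,255,2.35)
h[:c1.shape[0],:c1.shape[1]]=c1;h[:c2.shape[0],400:400+c2.shape[1]]=c2[:,:400]
cv2.imwrite("pics/f1.png",h[:,:,::-1])
E
```

```text
[ 536.18524433 -330.47254886  386.87888364] [ 39.18802321  17.42950257 -40.28742731  94.41761143  56.45634754
  82.99020062  72.00207398] [ 1.03172247 -0.3216281   0.09780607 -1.19798423 -0.17508333  0.17167984
  0.07350043] 0.09096974554016396
[-0.4, -0.2, -0.3, 0.2, 0.2, 0.1]
```

View pics/f1.png

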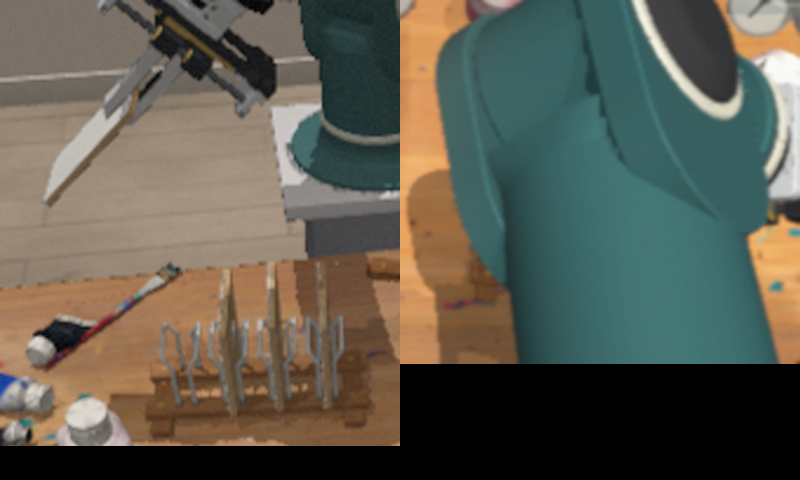

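The narrow board is held with its white face up at 45° at (90,150), and the three boards stand in the rack. I'll let it settle and hand in.

>>> move_arm --series '[[[0,0,0,0,0,0,1],[0,0,0,0,0,0,1],[0,0,0,0,0,0,1],[0,0,0,0,0,0,1],[0,0,0,0,0,0,1],[0,0,0,0,0,0,1],[0,0,0,0,0,0,1],[0,0,0,0,0,0,1]]]'

```text
t: 15.1
eef_pos: [536.3, -330.7, 387.9]
tcp_rot: [[-0.997, 0.059, -0.055], [0.08, 0.705, -0.705], [-0.003, -0.707, -0.707]]
force: [0.8, 0.5, -0.9]
opening: 0.096
grasp_force: 30.0
```

```bash
python3 -c "
from rig import *
s=sense();print(s['eef_pos'],s['joint_velocities'],s['grasp_force']);print(sign_off())"
```

```text
[ 536.33650867 -330.66122055  387.85911188] [-0.00400371 -0.06098349  0.00685268 -0.12563754  0.04086146  0.09282349
 -0.00902919] 29.991977512836456
the job is handed in; nothing more can be done
None
```

Handed in at about 15 s: the easel board stands upright in the free slot, and the narrow board is held still well above the rack with its white face up at 45°; no verdict was returned.

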